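Present the loose gauge ball on its tray

ROBOT

A 6-joint arm with a two-finger parallel gripper is mounted at the origin on a cart in front of the work surface, level with it; the furniture and walls round the work are solid. World frame = base frame: x ahead of the robot, y to its left, z up, the work surface at z = 0. Lengths are in mm, angles in rad, forces in N, time in s.
With the tool pointing down it reaches from about 300 to 775 mm from the base axis. Payload 14.6 kg.
Tool frame: the origin (TCP) lies between the finger pads; the fingertips stand 25 mm ahead of it and the grasp point (between the pads) lies 6 mm ahead of it; z points along the fingers, y is the line along which they close (so a half turn about z gives the same grasp; the last joint's range is limited). The gripper opens to 94 mm and grips with 3 to 60 N. Pads are 16 mm wide; open, the fingers measure 119 mm over their backs; the gripper's body (75 mm by 177 mm) begins 78 mm behind the grasp point.
Start: joints at [-1.371, 0.3, 1.521, -0, 1.321, -0.067], TCP at [144.999, -530.533, 230.446] pointing down, gripper open.
Joint ranges: [-3.03, 3.03], [-0.79, 2.21], [0.23, 2.52], [-1.04, 4.18], [0, 3.07], [-2.55, 2.55]. Speed limits (rad/s): [2.22, 2.22, 2.57, 3.14, 3.14, 3.14].

INTERFACE

Orientations are given as [roll, pitch, yaw] about the fixed x, y, z axes, in that order (R = Rz(yaw) Ry(pitch) Rx(roll)).
In Python, from cell import manip gives the robot as it stands. The module is installed in compiled form; this text tells all that it offers.
- The arm moves only by the tool step_arm, never from a script. Its argument "series" is one flat list of numbers, 5 for each row, row after row: the shift along the world's x, y, z in mm, then the turn about the world's z in rad, then the closure, from 0 (fully open) to 1 (shut). In form: [dx, dy, dz, spin, jaw, dx, dy, dz, spin, jaw, ...]. A call has 1 to 20 rows; each row shifts and turns the commanded pose from where the row before left it; what a row does not reach is not made up. A row lasts 1/8 s, in which the tool goes at most 62.5 mm and 10.7 degrees, less where a joint would pass 70% of its speed; a pose out of reach is approached as far as the arm can. A call is refused whole if a number of a shift passes 62.5 or a number of a turn 0.188, either way. A call with a gripper value outside its range is refused whole. The fingers move at their own pace and stop on an object; "squeeze" is the grip in N (left out, the last holds). Time passes only in rows, so rows that do not move let the fingers close. It gives the time, the measured TCP pose, the force, the opening and the grip force at its end, in the units of the state.
- manip.read_state(): the state, without advancing time (a new reading comes with each control period).
- manip.camera(name): name is "side" or "top" or "wrist"; returns (picture, depth): 384x512x3 uint8, blue, green, red; 384x512 float32, mm along the optical axis (not along the pixel's ray), 0 where there is no reading.
- manip.camera_info(name): a dict with "fovy" (degrees; the focal length in pixels is half the picture's height over the tangent of half this angle, whatever the lens; pixels are square), "cx", "cy" (the principal point, pixels), "k1" (the pictures are not rectified: a ray, as slopes to the right and down, at radius r is drawn at 1 + k1 r^2 times it, then the intrinsics apply), "eye" and "orientation" of the camera in the world. Camera axes: x right, y down, z forward; pixel columns grow to the right and rows downward; lengths in mm; the calibration is good to about 2 mm. A picture is of the moment at which its call begins: read the wrist's pose just before it. camera_info takes no time and is no camera call; for the wrist camera it gives the pose at the moment of the call.
- manip.sign_off(): hands the job in; it is judged then, once.
The state is a dict: "clock": time; "joints": joint angles; "qd": joint speeds; "effort": joint torques, N m; "eef_pos": TCP position; "eef_rot": TCP orientation; "wrist_force": force on the tool from outside, world axes, zero at the start; "moment": the same for the moment, N m; "finger_gap": finger opening in mm; "finger_force": force on a finger pad.
Only numpy, scipy, OpenCV 4.12 (cv2) and the standard library are available. Lean on these libraries where they do the work, as an engineer would, in place of code of your own. Each camera call takes 0.05 s, during which the arm holds its last target. There are 200 camera calls.

TASK

Swing the red latch lever off the case on the bench, open its blue lid fully so that it stays standing open, and lift out the carrier tray by its black grip fin without letting the loose steel ball roll out of its pocket. Finish by holding the tray still and level, about 10 cm above the middle of the round white inspection pad, for the picture: do not put it down or let go, the program ends while the gripper is holding it. Leave the other things on the bench where they are.

Things in the scene. Friction and masses are not known exactly. Their poses are not given: they have to be found in the camera images.
- case: Grey open-topped case, 140 (x) x 170 (y) x 55 mm high, walls and floor 5 mm, fixed to the bench. Origin: centre of its underside; z up, own -x is its front (lid handle and latch), own +x its hinge side. It is turned by up to 0.3 rad and stands left or right of the middle, the inspection pad on the other side.
- latch (a joint): Red latch lever, a flat arm 62 x 14 x 8 mm on a post before the case's front wall, turning about a vertical axis. 0 = points to the case's +x, over the lid's edge, and really blocks the lid; grows as it swings out to the case's +y (counter-clockwise from above), stop at 1.9. Starts at 0 to 0.25, clears the lid beyond about 1.3, stays where left (0.7 N at the peg). Swing it to 1.5 or more.
- latch_pivot (a point): Point on the latch's turning axis, at the underside of the lever arm, 79.5 mm above the bench; its axes are the case's axes. The lever's upright round red peg (diameter 14 mm) has its axis 55 mm from here, and stands from the arm's top, 8 mm above this point, to 42 mm above this point.
- latch_peg (a point): Centre of the top end of the latch lever's upright peg (peg 14 mm diameter, its free height is 34 mm above the arm).
- lid (a joint): Blue lid, a shell 140 x 170 x 22 mm, hinged along the upper back (own +x) edge of the case. 0 = closed, grows as the front edge swings up and back, 1.57 = upright, stop at 1.85. A stiff hinge: it stays where it is left; about 1.5 N at the bar opens it. Open it to 1.6 or more.
- lid_bar (a point): Middle of the lid's steel bar handle: a round bar, diameter 10 mm, along the case's y; 74 mm of it is free between two stems that run back 40 mm to the lid's front edge. Lid shut: 68 mm above the bench. The fingers can pinch it from above, one in front, one behind; the bar can turn between them while the lid swings.
- lid_hinge (a point): Point on the lid's hinge line at the same y as the middle of the bar, 56 mm above the bench; fixed to the case, its axes are the case's axes. The bar's middle lies at (-180, 0, +12) mm from it when the lid is shut.
- tray: Aluminium tray, 90 (x) x 130 (y) x 8 mm, about 0.22 kg, loose on the case's floor, within 0.1 rad of square with it; origin: centre of its underside. Round pockets, 34 mm wide, 2.5 mm deep, at y = +42 mm (holds the ball) and -42 mm (empty). In the middle stands the black grip fin: 50 mm long (x), 12 mm thick (y), its top 65 mm above the tray's underside.
- tray_grip (a point): Centre of the top of the tray's grip fin. The fin is to be pinched from above on its two faces (closing along the tray's y); the ball's top is 32.5 mm above the bench while the tray lies in the case, the fin's top 70 mm.
- ball_pocket (a point): Centre of the floor of the pocket that holds the ball, moves with the tray. The ball escapes over the rim when the tray tips past about 35 degrees or is jerked.
- ball_center (a point): Centre of the loose steel ball, 22 mm diameter, 44 g. In its pocket it rolls freely and lies 11 to 15 mm from point ball_pocket.
- pad_top (a point): Centre of the upper face of the round inspection pad: white disc in a dark ring, 112 mm diameter, 14 mm high, fixed to the bench. The tray's underside is to be held 60 to 140 mm above this, with the tray's origin within 35 mm of its centre sideways.
- red_plug: Bystander: small red rubber test plug, 30 mm wide, 32 mm high, standing in front of the pad. Origin at the centre of its underside.
- white_cap: Bystander: white ribbed screw cap, 44 mm wide, 20 mm high, in front of the pad. Origin at the centre of its underside.
- black_marker: Bystander: grey marker pen with a black cap, 126 mm long, 17 mm wide, lying behind the pad. Origin at the centre of its underside.

How it is judged:
By the outcome, as a careful person would: the job done as asked, in the order asked, and still so for the second after the job is handed in, while the arm keeps its last pose, push and grip.
It also fails if it takes over 67 s, if anything falls off the work surface, if the arm or the gripper's body presses on something with over 40 N, if the wrist force passes 120 N, or if a joint passes its speed limit or range.

## Working session

There is one attempt and no reset: what is moved stays moved. The work goes in short steps, Python scripts to look and compute and a tool call to move; the robot and the scene stay as the last step left them, time stands still between calls to the robot, and variables do not carry over. Pictures are saved under pics/ and viewed, at most 10 in all, crops included, and the job is handed in when it is done.

Besides the shell and the picture viewer there is one more tool, called as name(argument=value, ...) on one line, values as JSON. step_arm: Moves the arm, as the interface text tells. Its arguments: {"type":"object","properties":{"series":{"type":"array"},"squeeze":{"type":"number"}},"required":["series"]}

```bash
mkdir -p pics; cat > h.py <<'E'
import numpy as np, cv2
from scipy.spatial.transform import Rotation as R
from cell import manip
def cam(n):
    i=manip.camera_info(n); p,d=manip.camera(n); return p,d,i
def rot(i):
    o=np.array(i["orientation"],float)
    return o if o.shape==(3,3) else R.from_euler('xyz',o).as_matrix()
def rays(i,uv):
    f=192/np.tan(np.radians(i["fovy"])/2); uv=np.atleast_2d(np.array(uv,float))
    q=(uv-[i["cx"],i["cy"]])/f; s=q.copy()
    for _ in range(10): s=q/(1+i["k1"]*(s**2).sum(1,keepdims=True))
    return np.c_[s,np.ones(len(s))]
def onplane(i,uv,z):
    d=rays(i,uv)@rot(i).T; e=np.array(i["eye"]); return e+d*((z-e[2])/d[:,2])[:,None]
def cloud(i,d,m):
    v,u=np.nonzero(m&(d>0)); r=rays(i,np.c_[u,v])*d[v,u][:,None]
    return r@rot(i).T+np.array(i["eye"])
E
python3 - <<'E'
from h import *
print(manip.read_state())
a=[]
for n in("side","top"):
    p,d,i=cam(n); print(n,i); a.append(p); np.savez(n,p=p,d=d)
cv2.imwrite("pics/a.png",cv2.resize(np.vstack(a),(400,600)) if 0 else a[1]); cv2.imwrite("pics/b.png",a[0])
E
```

```text
{'clock': 0.0, 'joints': array([-1.37055723e+00,  3.00463955e-01,  1.52162430e+00, -1.66166713e-05,
        1.32069452e+00, -6.66093704e-02]), 'qd': array([ 0.00096121, -0.00129714, -0.0008232 , -0.00187096,  0.00141044,
        0.00052855]), 'effort': array([-1.91110121e-03, -5.31809235e+01, -3.52733588e+01,  7.07719359e-02,
        2.44157261e-02, -8.48927789e-05]), 'eef_pos': array([ 144.96949351, -530.29100149,  229.87195193]), 'eef_rot': array([-3.14040410e+00, -6.31555503e-05,  2.66852553e-01]), 'wrist_force': array([-0.16011298,  0.54372396, -0.27372901]), 'moment': array([-0.03556254,  0.02839425,  0.00165521]), 'finger_force': 0.0, 'finger_gap': 93.9718230045043}
side {'fovy': 55.564768749407556, 'cx': 254.90730156853593, 'cy': 189.016518434754, 'k1': -0.11930992050098513, 'eye': array([402.87904942, 727.62453297, 453.6682129 ]), 'orientation': array([-1.97564464e+00,  1.12734868e-03, -2.94975807e+00])}
top {'fovy': 47.30709087569004, 'cx': 253.04201586328855, 'cy': 198.54602601233518, 'k1': -0.06223267691484979, 'eye': array([505.11769234, -44.37824414, 960.81065303]), 'orientation': array([-3.08027792e+00,  3.03359372e-03, -1.55211635e+00])}
```

View pics/a.png

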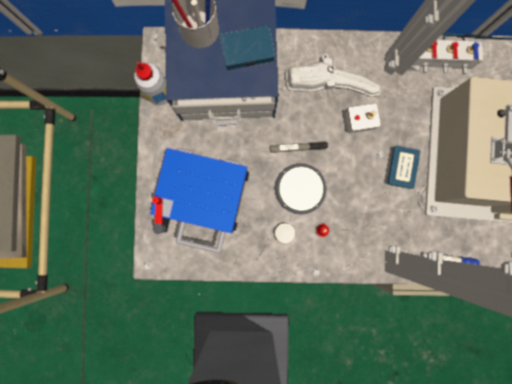

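View pics/b.png

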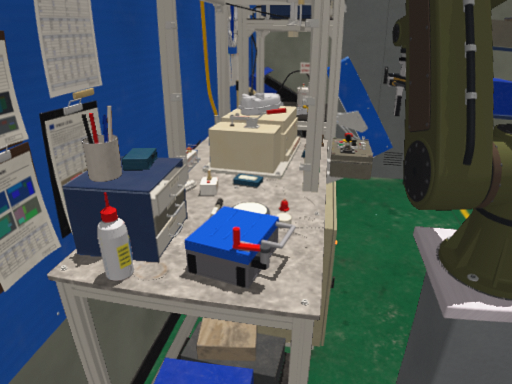

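The top view shows the case on the left (+y): blue lid around (200,190), bar around (200,243) and red lever around (158,212). The pad is at (301,188), the cap at (284,233), the plug at (323,230) and the pen at (298,147). The side view confirms the upright peg at (237,238).

```bash
python3 - <<'E'
from h import *
p=np.load("top.npz")["p"]; d=np.load("top.npz")["d"]; i=manip.camera_info("top")
hsv=cv2.cvtColor(p,cv2.COLOR_BGR2HSV); H,S,V=cv2.split(hsv)
def big(m):
    n,l,s,c=cv2.connectedComponentsWithStats(m.astype(np.uint8)); k=1+s[1:,4].argmax(); return l==k
roi=np.zeros(H.shape,bool); roi[130:260,140:350]=1
b=big((H>100)&(H<130)&(S>150)&(V>90)&roi)
r=cv2.minAreaRect(np.argwhere(b)[:,::-1].astype(np.float32)); box=cv2.boxPoints(r)
print("lid",cloud(i,d,b)[:,2].mean()); bw=onplane(i,box,77); print(bw.round(1)); print(np.linalg.norm(np.diff(bw,axis=0),axis=1))
red=((H<8)|(H>172))&(S>150)&(V>90)
l=red.copy(); l[:,:145]=0;l[:,180:]=0;l[:190]=0;l[240:]=0
c=cloud(i,d,l); print("latch",l.sum()); 
for a,bb in((75,95),(95,112),(112,130)):
    q=c[(c[:,2]>a)&(c[:,2]<bb)]; print(a,len(q),q.mean(0) if len(q) else 0,q.min(0) if len(q) else 0,q.max(0) if len(q) else 0)
# pad
w=roi&(S<40)&(V>200); w[:,:250]=0; w=big(w); u=np.argwhere(w)[:,::-1].mean(0); print("pad",u,onplane(i,u,14),cloud(i,d,w)[:,2].mean())
# peg in side view
s=np.load("side.npz"); i2=manip.camera_info("side"); h2=cv2.cvtColor(s["p"],cv2.COLOR_BGR2HSV)
m=((h2[...,0]<8)|(h2[...,0]>172))&(h2[...,1]>150)&(h2[...,2]>90); m[:220]=0;m[275:]=0;m[:,:220]=0;m[:,275:]=0
v,uu=np.nonzero(m); print("side",v.min(),v.max(),uu.min(),uu.max()); top=[uu[v<v.min()+6].mean(),v.min()+2]; print(top,onplane(i2,top,121.5))
c=cloud(i2,s["d"],m); 
for a in range(75,125,8):
    q=c[(c[:,2]>a)&(c[:,2]<a+8)]; print(a,len(q),q.mean(0).round(1) if len(q) else 0)
# bar: depth cloud at 60..80 in front, non blue
g=np.zeros_like(b); g[215:255,165:240]=1; g&=~b&~l
c=cloud(i,d,g); c=c[(c[:,2]>55)&(c[:,2]<85)]; print("bar",len(c)); print(c[::8].round(0).tolist())
cv2.imwrite("pics/c.png",cv2.resize(p[130:260,135:345],None,fx=3.8,fy=3.8,interpolation=cv2.INTER_CUBIC))
E
```

```text
lid 77.42268364146406
[[ 5.231e+02  1.673e+02  7.700e+01]
 [ 6.598e+02  1.400e+02  7.700e+01]
 [ 6.232e+02 -2.880e+01  7.700e+01]
 [ 4.877e+02 -2.000e-01  7.700e+01]]
[139.37355221 172.70793812 138.48808825]
latch 187
75 131 [524.82958296 148.1792222   86.82231141] [506.12426347 141.64584694  81.46044413] [547.97202424 155.17490253  94.92674801]
95 11 [549.19748958 142.45923071 101.97750472] [545.26043855 141.11939426  96.12251198] [553.86747399 144.81259092 108.15832702]
112 39 [550.68294435 146.70167115 120.23863368] [544.5782975  141.26319078 112.40989733] [556.24107534 151.80997007 123.80978015]
pad [300.89617486 188.20150273] [[ 587.56551234 -143.73679374   14.        ]] 13.396246046978066
side 227 250 233 260
[np.float64(235.75862068965517), np.int64(229)] [[550.02758227 157.28182987 121.5       ]]
75 42 [531.3 157.3  81.4]
83 115 [530.4 154.3  86.1]
91 20 [549.8 155.4  94.5]
99 20 [550.3 155.9 102.9]
107 19 [550.4 155.8 111.2]
115 24 [550.9 154.5 119.2]
123 0 0
bar 471
[[523.0, 136.0, 79.0], [521.0, 134.0, 80.0], [519.0, 128.0, 79.0], [515.0, 116.0, 79.0], [509.0, 136.0, 56.0]
[... 450 characters left out ...]
0], [476.0, 19.0, 69.0], [473.0, 100.0, 71.0], [471.0, 114.0, 70.0], [471.0, 97.0, 73.0], [472.0, 25.0, 71.0], [469.0, 103.0, 73.0], [469.0, 87.0, 71.0], [470.0, 25.0, 70.0], [467.0, 100.0, 71.0], [467.0, 83.0, 73.0], [468.0, 29.0, 71.0], [465.0, 95.0, 72.0], [465.0, 79.0, 72.0], [466.0, 63.0, 72.0], [463.0, 91.0, 73.0], [463.0, 75.0, 72.0], [464.0, 59.0, 72.0], [464.0, 20.0, 69.0], [461.0, 71.0, 72.0], [461.0, 55.0, 67.0], [462.0, 28.0, 72.0], [459.0, 69.0, 69.0], [460.0, 52.0, 73.0], [460.0, 37.0, 69.0], [457.0, 65.0, 71.0], [458.0, 48.0, 75.0], [458.0, 32.0, 71.0], [456.0, 54.0, 73.0], [456.0, 38.0, 74.0], [456.0, 22.0, 71.0], [454.0, 36.0, 70.0], [452.0, 40.0, 70.0], [452.0, 24.0, 71.0]]
```

View pics/c.png

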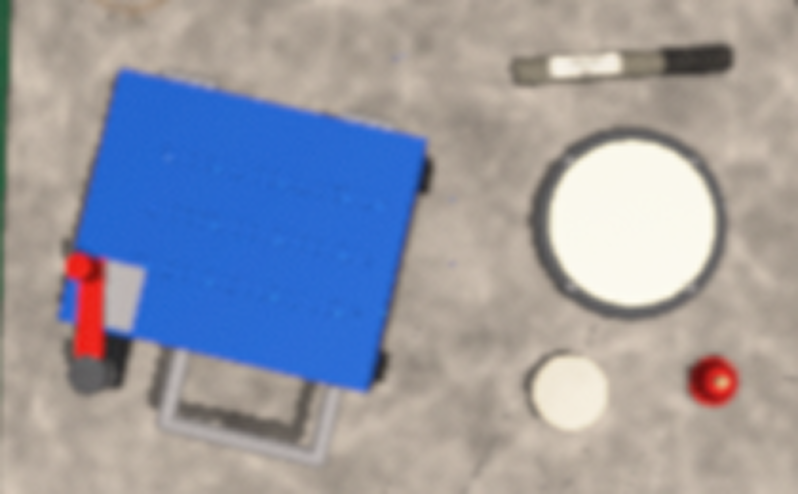

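The crop shows the peg at (82,265), the post at (90,372) and the bar from (165,425) to (325,460). The pad is at (630,222). Before moving I'll work out the key points and check the frame post on my path.

```bash
python3 - <<'E'
from h import *
for n in("top","side"):
    d=np.load(n+".npz")["d"]; i=manip.camera_info(n); c=cloud(i,d,d>0)
    q=c[(c[:,2]>40)&(c[:,2]<500)&(c[:,0]>230)&(c[:,0]<520)&(c[:,1]<-150)&(c[:,1]>-560)]
    print(n,len(q)); 
    for y in range(-560,-150,40):
        t=q[(q[:,1]>y)&(q[:,1]<y+40)]
        if len(t): print(y,len(t),t.min(0).round(),t.max(0).round())
    t=c[(c[:,2]>60)&(c[:,2]<500)&(c[:,0]>600)&(c[:,0]<800)&(c[:,1]<250)&(c[:,1]>-100)]
    print("cabinet",t.min(0).round() if len(t) else 0,t.max(0).round() if len(t) else 0)
i=manip.camera_info("top"); print("post",onplane(i,[158.7,227.9],79))
E
```

```text
top 4486
-400 86 [ 451. -376.  197.] [ 455. -370.  386.]
-360 4236 [ 408. -355.   40.] [ 472. -320.  498.]
-320 164 [ 457. -320.   76.] [ 472. -315.  499.]
cabinet [600. -84.  60.] [800. 200. 201.]
side 2826
-360 2751 [ 406. -355.   41.] [ 470. -320.  500.]
-320 75 [ 439. -320.   72.] [ 470. -308.  497.]
cabinet [600. -83.  60.] [800. 207. 198.]
post [[496.43322205 148.25739851  79.        ]]
```

step_arm(series=[22,50,-2,-0.033,0,22,50,-2,-0.033,0,22,50,-2,-0.033,0,22,50,-2,-0.033,0,22,50,-2,-0.033,0,22,50,-2,-0.033,0,22,50,-2,-0.033,0,22,50,-2,-0.036,0,38,46,-6,0,0.3,38,46,-6,0,0.3,38,46,-6,0,0.3,38,46,-6,0,0.3,38,46,-6,0,0.3,39,48,-6,0,0.3,0,0,0,0,0.3,0,0,0,0,0.3], squeeze=12)

```text
clock: 2.1
eef_pos: [549.5, 147.2, 178.0]
eef_rot: [3.141, 0.001, 0.0]
wrist_force: [0.1, 0.0, -0.5]
finger_gap: 65.9
finger_force: 0.0
```

```bash
python3 - <<'E'
from h import *
s=manip.read_state(); print(s["eef_pos"],s["eef_rot"],s["finger_gap"],s["clock"],s["joints"])
p,d,i=cam("wrist"); print(i["eye"],i["orientation"])
h=cv2.cvtColor(p,cv2.COLOR_BGR2HSV); m=((h[...,0]<8)|(h[...,0]>172))&(h[...,1]>150)&(h[...,2]>80)
c=cloud(i,d,m)
for a,b in((78,92),(95,118),(118,126)):
    q=c[(c[:,2]>a)&(c[:,2]<b)&(abs(c[:,0]-550)<90)]; print(a,len(q),np.median(q,0) if len(q) else 0, q.min(0),q.max(0))
cv2.imwrite("pics/d.png",p)
E
```

```text
[549.51491186 147.15505721 178.02472818] [3.14123912e+00 1.05654139e-03 8.51549215e-05] 65.87145524580549 2.1 [ 1.97330321e-01  3.88764826e-01  1.52765215e+00 -1.48350833e-04
  1.22628102e+00  1.76809149e+00]
[618.19851008 147.38463311 331.67310826] [ 2.90148680e+00 -8.54782839e-05 -1.57136076e+00]
78 657 [524.01039361 149.40738791  86.8580163 ] [506.03364437 142.37789186  83.31307442] [559.95347246 155.93574123  91.69306721]
95 144 [558.86151793 149.11859478 106.95993337] [553.49372125 142.30357449  95.12743833] [559.94656082 155.65884267 117.78478654]
118 312 [553.65541328 149.09010486 120.90840279] [546.69632258 142.33840453 118.14097392] [559.75463515 155.21518742 122.46255332]
```

View pics/d.png

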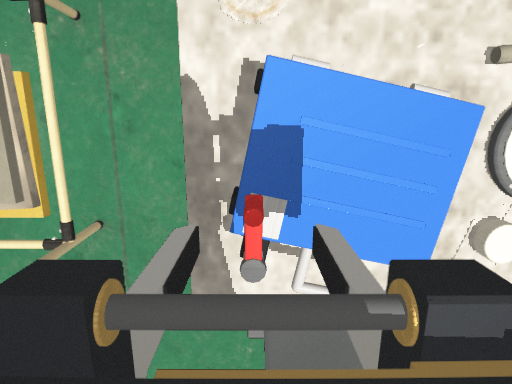

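The peg top is at (253,203), centred between the fingers, which puts it at about (553,149). Next I descend and pinch it.

step_arm(series=[3,2,-20,0,0.3,0,0,-20,0,0.3,0,0,-20,0,0.3,0,0,0,0,1,0,0,0,0,1,0,0,0,0,1,0,0,0,0,1,0,0,0,0,1], squeeze=12)

```text
clock: 3.15
eef_pos: [553.1, 149.5, 118.7]
eef_rot: [-3.142, -0.0, -0.0]
wrist_force: [-0.0, -0.1, -0.5]
finger_gap: 19.5
finger_force: 0.0
```

step_arm(series=[0,0,0,0,1,-0.6,8.2,0,0,1,-1.9,8.1,0,0,1,-3,7.6,0,0,1,-4.1,7.2,0,0,1,-5.2,6.4,0,0,1])

```text
clock: 3.9
eef_pos: [537.9, 187.6, 118.6]
eef_rot: [-3.141, -0.0, 0.0]
wrist_force: [0.9, -3.1, 2.9]
finger_gap: 13.3
finger_force: 12.0
```

step_arm(series=[-6,5.6,0,0,1,-6.8,4.6,0,0,1,-7.5,3.6,0,0,1,-7.9,2.4,0,0,1,-8.1,1.2,0,0,1,-3,0,0,0,1,0,0,0,0,1])

```text
clock: 4.78
eef_pos: [498.7, 204.5, 118.5]
eef_rot: [-3.141, 0.0, -0.0]
wrist_force: [-0.8, -1.3, 3.1]
finger_gap: 13.7
finger_force: 12.0
```

step_arm(series=[0,0,0,0,0.5,0,0,0,0,0.5,0,0,0,0,0.5,0,0,20,0,0.5,0,0,30,0,0.5,0,0,20,0,0.5])

```text
clock: 5.52
eef_pos: [499.1, 204.4, 189.7]
eef_rot: [-3.141, -0.001, -0.0]
wrist_force: [-0.2, -0.6, -1.3]
finger_gap: 47.0
finger_force: 0.0
```

```bash
cat > lk.py <<'E'
from h import *
import sys
p,d,i=cam("top"); h=cv2.cvtColor(p,cv2.COLOR_BGR2HSV); np.savez("top2",p=p,d=d)
m=((h[...,0]<8)|(h[...,0]>172))&(h[...,1]>150)&(h[...,2]>80); c=cloud(i,d,m)
q=c[(c[:,2]>78)&(c[:,2]<126)&(c[:,0]<580)&(c[:,0]>430)&(c[:,1]>100)&(c[:,1]<260)]; print("latch",len(q),q.min(0),q.max(0),q.mean(0))
cv2.imwrite(sys.argv[1],p[110:290,120:360].repeat(2,0).repeat(2,1)); print(manip.read_state()["eef_pos"])
E
python3 lk.py pics/e.png
```

```text
latch 18 [491.97015003 159.51663348  85.29271497] [502.01940085 164.06298704  90.01292998] [496.99623328 161.89383699  87.51918078]
[499.7779582  204.69882365 191.93975423]
```

The latch arm now points to world +y, an angle of about 1.77. Next is the bar.

step_arm(series=[-5,-17,0,0.17,0.65,-5,-18,0,0.17,0.65,-5,-18,0,0.17,0.65,-5,-18,0,0.17,0.65,-5,-18,0,0.17,0.65,-5,-18,0,0.17,0.65,-5,-17,0,0.17,0.65,-5,-17,0,0.174,0.65,0,0,0,0,0.65])

```text
clock: 6.7
eef_pos: [458.7, 62.8, 188.1]
eef_rot: [-3.141, 0.0, 1.361]
wrist_force: [-0.2, 1.1, 0.2]
finger_gap: 33.0
finger_force: 0.0
```

```bash
python3 - <<'E'
from h import *
s=manip.read_state(); print(s["eef_pos"],s["eef_rot"],s["finger_gap"],s["clock"],s["joints"])
p,d,i=cam("wrist"); print(i["eye"],i["orientation"])
c=cloud(i,d,d>0); ex=np.array([np.cos(-.207),np.sin(-.207)]); ey=np.array([-ex[1],ex[0]])
r=c[:,:2]-[460,64]; l=np.c_[r@ex,r@ey,c[:,2]]
q=l[(l[:,2]>60)&(l[:,2]<80)&(abs(l[:,0])<12)&(abs(l[:,1])<60)]; print(len(q),np.percentile(q,[1,10,50,90,99],axis=0))
for y in range(-50,50,10):
    t=q[(q[:,1]>y)&(q[:,1]<y+10)]; 
    if len(t): print(y,len(t),t.mean(0).round(1))
cv2.imwrite("pics/f.png",p)
E
```

```text
[458.71298964  62.83961926 188.10259417] [-3.14123073e+00  5.11303347e-05  1.36132552e+00] 32.992292505948754 6.7 [5.69865384e-02 1.48549562e-01 1.80980703e+00 4.96494495e-05
 1.18359867e+00 2.66438603e-01]
[473.28940849 129.68546915 341.80936625] [ 2.90321114e+00  1.03009078e-03 -2.10081569e-01]
1382 [[ -2.37621681 -38.17528482  67.30614273]
 [ -1.34742312 -31.28770991  69.38970323]
 [  2.82284419   9.06020488  71.65718309]
 [  7.26167127  47.17027041  72.90860212]
 [ 11.6243085   52.85328474  73.70337007]]
-40 168 [  5.  -34.2  71.5]
-30 130 [  2.4 -24.9  71.2]
-20 131 [  2.4 -15.   71.4]
-10 135 [ 2.4 -5.1 71.3]
0 140 [ 2.3  4.9 71.3]
10 139 [ 2.4 15.1 71.3]
20 140 [ 2.5 25.  71.4]
30 140 [ 3.  35.2 71.5]
40 180 [ 4.6 45.5 71.7]
```

View pics/f.png

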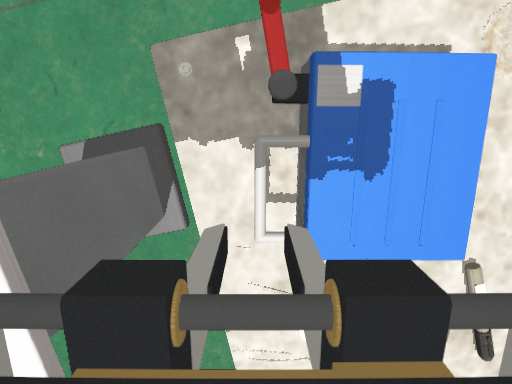

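The wrist view shows the bar as a white loop spanning (258,140) to (262,238), parallel to the fingers' pad plane, with its middle near (464,70). I'll descend, pinch it, and compute the opening arc.

step_arm(series=[5,7,-20,0.003,0.65,0,0,-30,0,0.65,0,0,-30,0,0.65,0,0,-20,0,0.65,0,0,-12,0,0.65,0,0,0,0,1,0,0,0,0,1,0,0,0,0,1,0,0,0,0,1], squeeze=20)

```text
clock: 7.88
eef_pos: [464.1, 70.5, 77.0]
eef_rot: [3.141, -0.0, 1.366]
wrist_force: [-1.9, 1.5, 5.6]
finger_gap: 9.3
finger_force: 20.0
```

```bash
python3 - <<'E'
from h import *
t=np.linspace(0,1.76,19); x=-180*np.cos(t)+12*np.sin(t); z=12*np.cos(t)+180*np.sin(t)
print(np.c_[np.diff(x)*.9787,np.diff(x)*-.2055,np.diff(z)].round(1).tolist()); s=manip.read_state(); print(s["eef_pos"],s["finger_gap"],s["finger_force"],s["wrist_force"])
E
```

```text
[[2.0, -0.4, 17.5], [3.7, -0.8, 17.2], [5.3, -1.1, 16.8], [6.9, -1.4, 16.2], [8.4, -1.8, 15.4], [9.8, -2.1, 14.5], [11.1, -2.3, 13.5], [12.4, -2.6, 12.3], [13.5, -2.8, 11.0], [14.5, -3.0, 9.6], [15.3, -3.2, 8.1], [16.0, -3.4, 6.5], [16.6, -3.5, 4.9], [17.0, -3.6, 3.2], [17.2, -3.6, 1.5], [17.3, -3.6, -0.2], [17.2, -3.6, -1.9], [16.9, -3.5, -3.6]]
[464.09441372  70.49196496  77.02289275] 9.29890222608969 19.99886780977249 [-1.85184734  1.53102053  5.59903218]
```

step_arm(series=[2,-0.4,17.5,0,1,3.7,-0.8,17.2,0,1,5.3,-1.1,16.8,0,1,6.9,-1.4,16.2,0,1,8.4,-1.8,15.4,0,1,9.8,-2.1,14.5,0,1])

```text
clock: 8.62
eef_pos: [498.3, 63.0, 174.4]
eef_rot: [-3.136, 0.001, 1.367]
wrist_force: [-14.7, 2.5, 8.5]
finger_gap: 9.4
finger_force: 20.0
```

step_arm(series=[11.1,-2.3,13.5,0,1,12.4,-2.6,12.3,0,1,13.5,-2.8,11,0,1,14.5,-3,9.6,0,1,15.3,-3.2,8.1,0,1,16,-3.4,6.5,0,1])

```text
clock: 9.38
eef_pos: [583.1, 45.0, 236.6]
eef_rot: [3.141, 0.0, 1.366]
wrist_force: [-3.4, -2.3, 3.0]
finger_gap: 9.3
finger_force: 20.0
```

step_arm(series=[16.6,-3.5,4.9,0,1,17,-3.6,3.2,0,1,17.2,-3.6,1.5,0,1,17.3,-3.6,-0.2,0,1,17.2,-3.6,-1.9,0,1,16.9,-3.5,-3.6,0,1,0,0,0,0,1])

```text
clock: 10.25
eef_pos: [685.7, 23.4, 238.8]
eef_rot: [3.141, 0.0, 1.366]
wrist_force: [1.5, -3.4, 1.4]
finger_gap: 9.2
finger_force: 20.0
```

```bash
python3 - <<'E'
from h import *
s=manip.read_state(); print(s["eef_pos"],s["finger_gap"],s["finger_force"],s["wrist_force"])
p,d,i=cam("side"); cv2.imwrite("pics/g.png",p[120:330,120:380].repeat(2,0).repeat(2,1))
E
```

```text
[685.72094994  23.36180996 238.83317872] 9.233992791855254 20.003555417060852 [ 1.5250699  -3.3647621   1.41765123]
```

View pics/g.png

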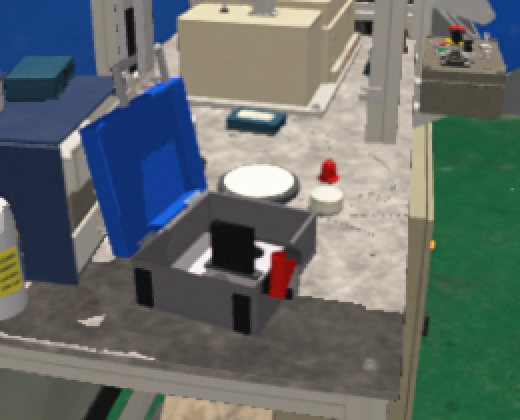

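The side view shows the lid standing open past upright, at crop (145,165), the latch swung out at (283,275) and the tray fin at (232,245). I'll release the bar, back off upward, and go over the tray with the wrist camera on the front side.

step_arm(series=[0,0,0,0,0.75,0,0,0,0,0.75,0,0,0,0,0.75,0,0,20,0,0.75,0,0,30,0,0.75,0,0,20,0,0.75,-12,5,0,0.174,0.7,-12,5,0,0.174,0.7,-13,5,0,0.174,0.6,-13,5,0,0.174,0.6,-13,5,0,0.174,0.6,-13,5,-15,0.174,0.6,-13,5,-15,0.174,0.6,-13,5,-15,0.174,0.6,-12,5,-15,0.176,0.6,0,0,0,0,0.6])

```text
clock: 12.3
eef_pos: [570.3, 69.4, 248.5]
eef_rot: [-3.141, -0.001, 2.934]
wrist_force: [0.6, 0.3, 0.3]
finger_gap: 37.4
finger_force: 0.0
```

```bash
cat > tr.py <<'E'
from h import *
import sys
s=manip.read_state(); print(s["eef_pos"],s["eef_rot"],s["finger_gap"],s["clock"],s["joints"].round(2))
p,d,i=cam("wrist"); cv2.imwrite(sys.argv[1],p); np.savez("w",p=p,d=d)
c=cloud(i,d,d>0).reshape(-1,3); col=p[d>0]; h=cv2.cvtColor(p,cv2.COLOR_BGR2HSV)[d>0]
k=(abs(c[:,0]-573)<60)&(abs(c[:,1]-70)<80)
f=c[k&(abs(c[:,2]-70)<4)&(h[:,2]<90)]
if len(f)>20:
    r=cv2.minAreaRect(f[:,:2].astype(np.float32)); print("fin",len(f),r,np.median(f,0),cv2.boxPoints(r).round(0).tolist())
t=c[k&(abs(c[:,2]-13)<4)]
if len(t)>20:
    r=cv2.minAreaRect(t[:,:2].astype(np.float32)); print("tray",len(t),r)
b=c[k&(c[:,2]>24)&(c[:,2]<36)&(h[:,2]>60)]; print("ball?",len(b),np.median(b,0) if len(b) else 0)
E
python3 tr.py pics/t1.png
```

```text
[570.29458252  69.37885081 248.50841898] [-3.14129375e+00 -1.35260482e-03  2.93435388e+00] 37.37781304576463 12.3 [ 0.06  0.34  1.42  0.    1.38 -1.31]
fin 521 ((571.7222900390625, 77.77888488769531), (11.487668991088867, 50.133026123046875), 78.15594482421875) [569.51049572  77.67153084  69.09365841] [[546.0, 77.0], [595.0, 67.0], [597.0, 78.0], [548.0, 89.0]]
tray 7149 ((582.8982543945312, 69.99552917480469), (160.6899871826172, 117.61404418945312), 77.98316955566406)
ball? 407 [575.02275802 116.70502926  29.3816825 ]
```

View pics/t1.png

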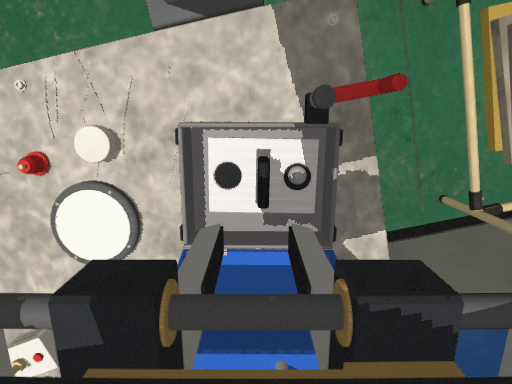

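The wrist view shows the fin at (263,180), the ball in its pocket at (297,176) and the latch far out. The fin measures 50 x 11.5 mm at z 69, centred on (571.7,77.8), as expected.

step_arm(series=[1,8,-30,0,0.6,0.4,0.4,-35,0,0.6,0,0,-35,0,0.6,0,0,-35,0,0.6,0,0,-25,0,0.6,0,0,-15,0,0.6,0,0,-9,0,0.6,0,0,0,0,0.6], squeeze=15)

```text
clock: 13.35
eef_pos: [572.7, 77.4, 65.1]
eef_rot: [3.142, 0.0, 2.934]
wrist_force: [0.4, -0.1, 0.0]
finger_gap: 37.4
finger_force: 0.0
```

step_arm(series=[0,0,0,0,0.75,0,0,0,0,0.8,0,0,0,0,0.84,0,0,0,0,0.86,0,0,0,0,0.88,0,0,0,0,0.9,0,0,0,0,1,0,0,0,0,1], squeeze=15)

```text
clock: 14.35
eef_pos: [572.5, 77.4, 65.1]
eef_rot: [-3.142, 0.0, 2.935]
wrist_force: [-0.8, -1.8, 3.7]
finger_gap: 11.9
finger_force: 15.0
```

step_arm(series=[0,0,0,0,1,0,0,0,0,1,0,0,2,0,1,0,0,4,0,1,0,0,6,0,1,0,0,8,0,1], squeeze=35)

```text
clock: 15.1
eef_pos: [572.3, 77.5, 85.3]
eef_rot: [-3.142, -0.0, 2.935]
wrist_force: [-0.5, -0.6, -3.0]
finger_gap: 11.8
finger_force: 35.0
```

step_arm(series=[0,0,8,0,1,0,0,9,0,1,0,0,10,0,1,0,0,10,0,1,0,0,10,0,1,0,0,10,0,1,0,0,9,0,1,0,0,8,0,1,0,0,6,0,1,0,0,4,0,1,0,0,3,0,1,0,0,2,0,1,0,0,0,0,1])

```text
clock: 16.73
eef_pos: [572.4, 77.5, 173.9]
eef_rot: [3.142, -0.0, 2.935]
wrist_force: [0.6, 0.1, -2.8]
finger_gap: 11.9
finger_force: 35.0
```

```bash
python3 - <<'E'
from h import *
s=manip.read_state(); print(s["eef_pos"],s["wrist_force"],s["moment"])
p,d,i=cam("wrist"); cv2.imwrite("pics/l.png",p[100:330])
c=cloud(i,d,d>0); h=cv2.cvtColor(p,cv2.COLOR_BGR2HSV)[d>0]
q=c[(abs(c[:,2]-13)<5)&(np.hypot(c[:,0]-587,c[:,1]+143)<75)]; print("pad",len(q),cv2.minEnclosingCircle(q[:,:2].astype(np.float32)))
q=c[(np.hypot(c[:,0]-572,c[:,1]-77)<90)&(abs(c[:,2]-122)<7)]; 
if len(q)>50: A=np.c_[q[:,:2],np.ones(len(q))]; print("tray plane",np.linalg.lstsq(A,q[:,2],rcond=None)[0],len(q))
E
```

```text
[572.40490645  77.46235992 173.94896536] [ 0.62461731  0.11912415 -2.75024188] [ 0.07605423 -0.12932496  0.01802459]
pad 8215 ((588.7643432617188, -142.7555389404297), 56.45738220214844)
tray plane [-1.51763171e-02  5.93555160e-03  1.28976499e+02] 16801
```

View pics/l.png

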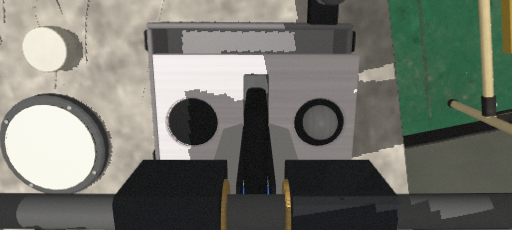

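The ball is still in its pocket at (319,122), the tray is level, and the pad is confirmed at (588.8,-142.8).

step_arm(series=[0.8,-3,0,0,1,0.8,-6,0,0,1,0.8,-9,0,0,1,0.8,-12,0,0,1,0.8,-14,0,0,1,0.8,-15,0,0,1,0.8,-15,0,0,1,0.8,-15,0,0,1,0.8,-15,0,0,1,0.8,-15,0,0,1,0.8,-15,0,0,1,0.8,-15,0,0,1,0.8,-15,0,0,1,0.8,-14,0,0,1,0.8,-12,0,0,1,0.8,-10,0,0,1,0.8,-8,0,0,1,0.8,-6,0,0,1,0.8,-4,0,0,1,0.8,-3,0,0,1])

```text
clock: 19.27
eef_pos: [588.5, -143.6, 173.9]
eef_rot: [-3.142, -0.0, 2.935]
wrist_force: [-0.1, -0.4, -2.5]
finger_gap: 11.6
finger_force: 35.0
```

step_arm(series=[0,0,0,0,1,0,0,0,0,1,0,0,0,0,1,0,0,0,0,1,0,0,0,0,1,0,0,0,0,1,0,0,0,0,1,0,0,0,0,1])

```text
clock: 20.27
eef_pos: [588.4, -143.5, 173.9]
eef_rot: [3.142, 0.0, 2.935]
wrist_force: [1.0, -0.5, -2.7]
finger_gap: 11.7
finger_force: 35.0
```

```bash
python3 - <<'E'
from h import *
s=manip.read_state(); print(s["eef_pos"],s["eef_rot"],s["qd"].max())
a=cam("wrist")[0][100:330]; b=cam("top")[0][100:300,100:400]; c=cam("side")[0][100:300,120:420]
cv2.imwrite("pics/m.png",np.vstack([np.pad(a,((0,0),(0,88),(0,0))),np.hstack([b,c])]))
E
```

```text
[ 588.40365747 -143.52629064  173.9455771 ] [3.14157043e+00 1.44313585e-05 2.93479047e+00] 0.002444044407944951
```

View pics/m.png

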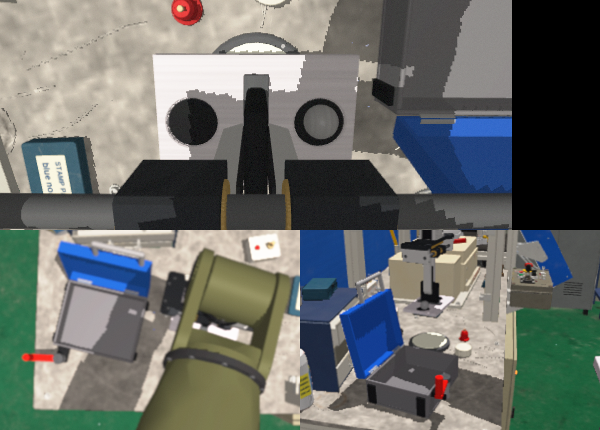

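The tray is level over the pad with the ball in its pocket at (319,122). The lid stands open, the latch is out, and the bystanders in view (plug and cap) are in place. Handing in.

```bash
python3 -c "
from cell import manip
print(manip.sign_off())"
```

```text
the job is handed in; nothing more can be done
None
```

The job is handed in: the latch is swung off to about 1.77 rad, the lid stands open at about 1.75 rad, and the tray is held still and level about 100 mm above the pad centre with the ball in its pocket, at about 20 s of the 67 s allowed.

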